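Draw a piston rod out to the height gauge and hold it

ROBOT

A 6-joint arm with a two-finger parallel gripper is mounted at the origin on the work surface. World frame = base frame: x ahead of the robot, y to its left, z up, the work surface at z = 0. Lengths are in mm, angles in degrees, forces in N, time in s.
With the tool pointing down it reaches from about 350 to 850 mm from the base axis. Payload 8.1 kg.
Tool frame: the origin (TCP) lies at the very end of the fingers, on their centre line; the grasp point (between the pads) lies 19 mm behind it; z points along the fingers, y is the direction in which the jaws open and shut (so a half turn about z gives the same grasp; the last joint's range is limited). The gripper opens to 85 mm and grips with 20 to 120 N. Pads are 22 mm wide; open, the fingers measure 114 mm over their backs; the gripper's body (76 mm by 85 mm) begins 54 mm behind the grasp point. The pads swing forward as they close: fully open they stand 13 mm farther back than shut.
Start: joints at [-72.903, 7.471, 85.268, -0, 87.261, -4.893], TCP at [224.688, -556.346, 231.292] pointing down, gripper open.
Joint ranges: [-169.43, 169.43], [-51.17, 129.36], [1.28, 143.12], [-76.62, 256.62], [0, 156.53], [-152.29, 152.29]. Speed limits (degrees/s): [136.94, 136.94, 159.86, 180, 180, 180].

INTERFACE

Orientations are given as [roll, pitch, yaw] about the fixed x, y, z axes, in that order (R = Rz(yaw) Ry(pitch) Rx(roll)).
In Python, from bench import r, eyes gives the robot as it stands. The module is installed in compiled form; this text tells all that it offers.
- The arm moves only by the tool play_rows, never from a script. Its argument "deltas" is a list of rows, each a list of 3 entries, a list of its own where there are three numbers: the shift along the tool's x, y, z in m, then the turn, a rotation vector about the tool's x, y, z in rad, then the closure, from 0 (fully open) to 1 (shut). A call has 1 to 8 rows; each row shifts and turns the pose as measured when the row begins, along the tool's axes as they then stand; what a row does not reach is not made up. A row lasts 1/8 s, in which the tool goes at most 62.5 mm and 10.7 degrees, less where a joint would pass 70% of its speed; a pose out of reach is approached as far as the arm can. A call with a gripper value outside its range is refused whole. The fingers move at their own pace and stop on an object; "force" is the grip in N (left out, the last holds). Time passes only in rows, so rows that do not move let the fingers close. It gives the time, the measured TCP pose, the force and the opening at its end, in the units of the state.
- r.sense(): the state, without advancing time (a new reading comes with each control period).
- eyes.snapshot(name): name is "scene" or "top" or "wrist"; returns the picture (480x640x3 uint8, red, green, blue); there is no depth.
- eyes.get_calibration(name): a dict with "mtx" (3x3 intrinsics, pixels), "R" (3x3) and "t" (3): a world point X has camera coordinates R X + t; the wrist camera has in their place "T_tool_cam" (4x4, takes a point from camera to tool coordinates, whose origin is the TCP and whose axes are the flange's). Camera axes: x right, y down, z forward; pixel columns grow to the right and rows downward; lengths in mm; the calibration is good to about 2 mm. A picture is of the moment at which its call begins: read the wrist's pose just before it. get_calibration takes no time and is no camera call.
- r.hand_in(): hands the job in, once; it reports no verdict.
The state is a dict: "time": time; "joint_pos": joint angles; "qd": joint speeds; "joint_efforts": joint torques, N m; "tool_pos": TCP position; "tcp_rot": TCP orientation; "ft_force": force on the tool from outside, world axes, zero at the start; "wrist_torque": the same for the moment, N m; "finger_gap": finger opening in mm.
Only numpy, scipy, OpenCV 4.12 (cv2) and the standard library are available. Lean on these libraries where they do the work, as an engineer would, in place of code of your own. Each camera call takes 0.05 s, during which the arm holds its last target. There are 200 camera calls.

TASK

Swing the keeper bar well clear of the fork-ended piston rod that stands in the clamped cylinder, then take the fork and draw the rod straight up, without forcing it sideways, until the underside of the fork is level with the top face of the height gauge's pointer. Finish while still holding the rod there, upright, with its lower part still in the bore. Do not shift the gauge's pointer, and leave the other things on the bench alone.

Things in the scene. Friction and masses are not known exactly. Their poses are not given: they have to be found in the camera images.
- fixture: Square aluminium cylinder, 60 x 60 mm, upright on a steel plate 190 x 110 x 12 mm, fixed. Origin: bore axis at bench level; z up. Flat top 100 mm above the bench; the bore in it is 21.5 mm wide, 80 mm deep. On its own -x side (towards the robot at yaw 0), 75 mm from the axis, an 18 mm post carries the keeper. The height gauge stands on its own +y side.
- bore_mouth (a point): centre of the bore's mouth, in the cylinder's top face
- keeper (a joint): Angle of the keeper bar about its upright pivot, rad: 0 = straight over the fork, blocking the rod (starts at 0 to 0.12); grows as the bar swings clockwise seen from above, to the fixture's own -y side, away from the gauge; stop at 1.75. Light friction (0.5 N at the pin); stays where left. Well clear beyond about 1.2.
- keeper_pivot (a point): on the keeper's pivot axis, at the height of the bar's top face (157 mm above the bench; a hub of 26 mm diameter there stands 6 mm higher)
- keeper_pin (a point): Foot of the keeper's upright round steel pin, 12 mm dia., 28 mm tall, on the bar's top face (157 to 185 mm above the bench), 105 mm from the pivot. The bar is dark steel, 20 mm wide, 8 mm thick; its underside passes 5 mm above the fork. Pinch or push the pin to swing the bar.
- rod: Steel piston rod to be drawn, 0.25 to 0.5 kg, loose in the bore (drops back if let go). Shaft 20 mm dia., 74 mm long; above it the fork, 28 (own x) x 26 (own y) x 44 mm tall, with a 12 mm slot from the top along own x: grip its flat outer faces, 26 mm apart along y. Origin: centre of the foot, z up. At rest the fork sits on the cylinder's top face; own x is within 0.35 rad of the fixture's x.
- fork_underside (a point): on the rod's axis, at the underside of the fork (74 mm above the foot; fork top is 44 mm higher)
- gauge: Height gauge fixed to the bench: dark base 70 x 80 x 28 mm, upright flat steel scale column 10 x 18 mm, 243 mm tall. Origin: bench level, under the column. It stands 155 to 180 mm from the bore axis on the fixture's +y side; its pointer reaches along its own -y towards the rod.
- pointer_tip (a point): free end of the pointer, in its top face: a flat steel blade 12 mm wide and 6 mm thick, reaching 72 mm from the column. Its height, 122 to 152 mm above the bench, is where the fork's underside must come. The pointer is on a stiff slide; do not push it.
- collar: steel collar, 42 mm diameter, 16 mm high, lying near the fixture; bystander
- oiler: small bottle, 40 mm diameter, 85 mm tall; bystander
- spare_rod: a second fork-ended rod, lying flat on the bench, 118 mm long; bystander, origin under its middle
- screwdriver: screwdriver lying on the bench; bystander
- wrench: spanner lying on the bench; bystander
- cup: steel cup, 72 mm wide, 55 mm high; bystander
- carton: cardboard box 90 x 65 x 45 mm; bystander
Not all that is in view belongs to the job. What is shaped like the fixture but pink is not meant.

How it is judged:
By the outcome, as a careful person would: the job done as asked, in the order asked, and still so for the second after the job is handed in, while the arm keeps its last pose, push and grip.
It also fails if it takes over 51 s, if anything falls off the work surface, if the arm or the gripper's body presses on something with over 40 N, if the wrist force passes 120 N, or if a joint passes its speed limit or range.

## Working session

There is one attempt and no reset: what is moved stays moved. The work goes in short steps, Python scripts to look and compute and a tool call to move; the robot and the scene stay as the last step left them, time stands still between calls to the robot, and variables do not carry over. Pictures are saved under pics/ and viewed, about 8 in all and at most 12, crops included, and the job is handed in when it is done.

Besides the shell and the picture viewer there is one more tool, called after ">>>" as a command line: name --argument value ..., lists and objects as JSON in quotes. play_rows: Moves the arm, as the interface text tells. Its arguments: {"type":"object","properties":{"deltas":{"type":"array"},"force":{"type":"number"}},"required":["deltas"]}

```bash
mkdir -p pics
cat > h.py <<'E'
import numpy as np, cv2
from bench import r, eyes
def save(n,f,crop=None,scale=1):
    im=eyes.snapshot(n)[:,:,::-1]
    if crop: x0,y0,x1,y1=crop; im=im[y0:y1,x0:x1]
    cv2.imwrite('pics/'+f,cv2.resize(im,None,fx=scale,fy=scale,interpolation=cv2.INTER_CUBIC))
def cam(n):
    c=eyes.get_calibration(n); K=np.array(c['mtx'])
    if 'R' in c: return K,np.array(c['R']),np.array(c['t']).ravel()
    from scipy.spatial.transform import Rotation as Ro
    s=r.sense(); T=np.eye(4); T[:3,:3]=Ro.from_euler('xyz',s['tcp_rot'],degrees=True).as_matrix(); T[:3,3]=s['tool_pos']
    M=np.linalg.inv(T@np.array(c['T_tool_cam'])); return K,M[:3,:3],M[:3,3]
def ray(c,u,v):
    K,R,t=c; return -R.T@t, R.T@np.linalg.solve(K,[u,v,1])
def atz(c,u,v,z):
    o,d=ray(c,u,v); return o+d*(z-o[2])/d[2]
def proj(c,X):
    K,R,t=c; p=K@(R@np.array(X)+t); return p[:2]/p[2]
def tri(obs):
    A=0;b=0
    for c,u,v in obs:
        o,d=ray(c,u,v); d=d/np.linalg.norm(d); P=np.eye(3)-np.outer(d,d); A=A+P; b=b+P@o
    return np.linalg.solve(A,b)
E
python3 - <<'E'
from h import *
save('scene','s0.png');save('top','t0.png')
for n in('scene','top'):
    K,R,t=cam(n);print(n,K[0,0],-R.T@t,R[2])
print(r.sense())
E
```

```text
scene 591.7428384021969 [1019.85267196 -860.89006173  998.97432011] [-0.35052574  0.66012482 -0.66435452]
top 463.70086454105865 [ 459.71423476  -40.58851545 1423.21603364] [ 0.05230882  0.00586698 -0.99861372]
{'time': 0.1, 'joint_pos': array([-7.29022617e+01,  7.51102029e+00,  8.53232827e+01,  7.54094286e-04,
        8.72625660e+01, -4.89356024e+00]), 'qd': array([-0.01876539, -0.03764867, -0.15220441, -0.01355203,  0.04025692,
        0.05543761]), 'joint_efforts': array([ 7.02482994e-04, -5.70952928e+01, -5.01941264e+01, -1.62229812e-04,
        8.09623481e-03,  2.82994513e-06]), 'tool_pos': array([ 224.55185104, -555.85530069,  230.34451801]), 'tcp_rot': array([-1.79903548e+02, -9.01383067e-03,  2.19912543e+01]), 'ft_force': array([ 0.34709866,  0.40262536, -1.23576104]), 'wrist_torque': array([ 0.00644072,  0.03733661, -0.03547337]), 'finger_gap': 85.32569560839408}
```

View pics/s0.png

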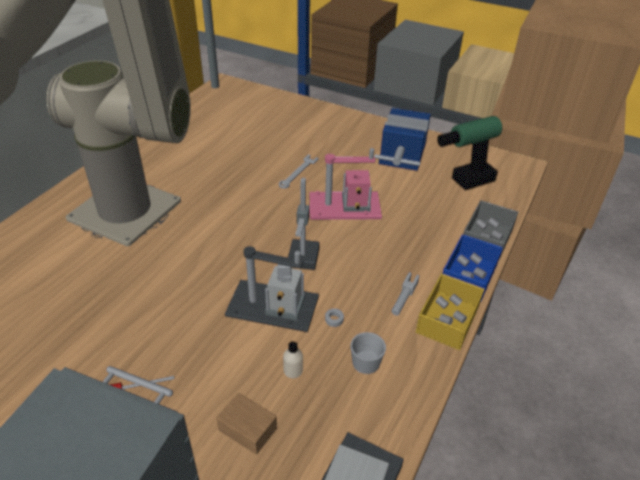

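View pics/t0.png

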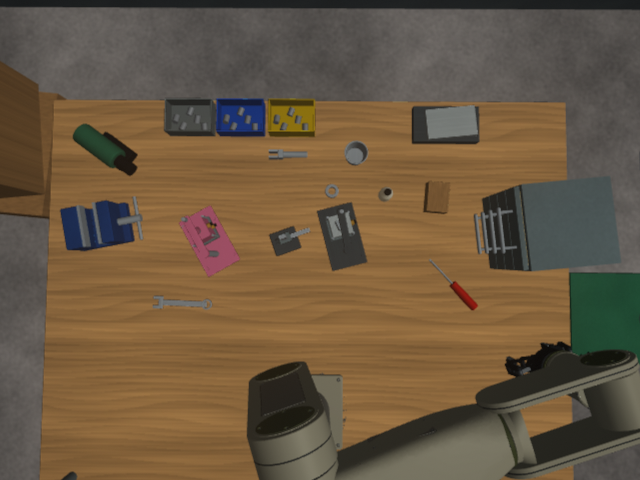

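The scene view shows the fixture at about (275,290), with the gauge behind it. In the top view the fixture plate is at (342,236) and the gauge at (288,240). Next I'll enlarge both in one picture.

Run:
```python
import cv2,numpy as np
a=cv2.imread('pics/t0.png')[195:285,260:380]; b=cv2.imread('pics/s0.png')[170:340,215:335]
a=cv2.resize(a,None,fx=3.5,fy=3.5,interpolation=3); b=cv2.resize(b,None,fx=3.5,fy=3.5,interpolation=3)
c=np.zeros((600,800,3),np.uint8); c[:a.shape[0],:400]=a[:,:400] ; c[:595,400:800]=b[:,:400]
cv2.imwrite('pics/c0.png',c)
from h import *
c=cam('top')
for n,u,v,z in[('plate c',342,236,12),('gauge',285,241,28),('plate corners',319,209,12),('',351,203,12),('',367,262,12),('',334,270,12)]:print(n,atz(c,u,v,z).round())
```

```text
plate c [ 525. -105.   12.]
gauge [508.  67.  28.]
plate corners [607. -34.  12.]
 [ 626. -132.   12.]
 [ 446. -181.   12.]
 [421. -81.  12.]
```

View pics/c0.png

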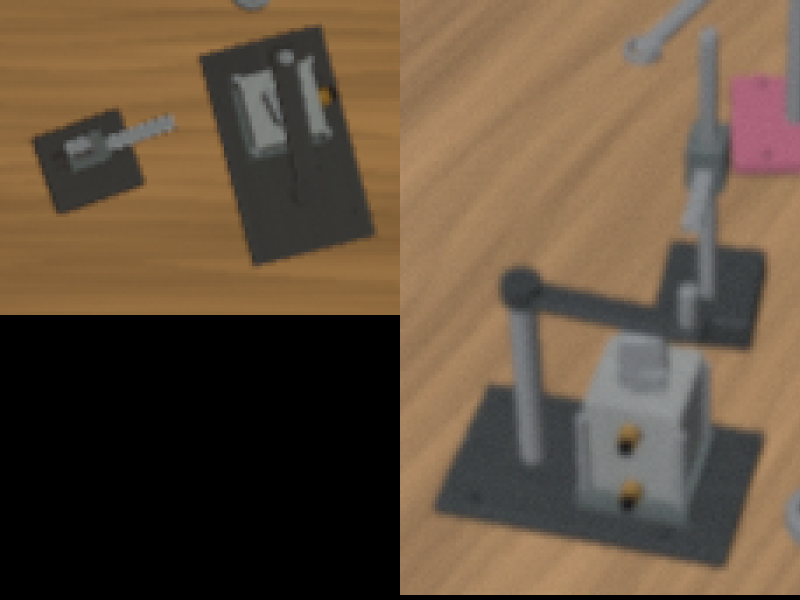

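Run:
```python
from h import *
T=cam('top');S=cam('scene')
pin=atz(T,341.4,211.3,185);piv=atz(T,345.1,250.7,163)
print('pin',pin,'scene',atz(S,297.3,252,185),'tri',tri([(T,341.4,211.3),(S,297.3,252)]))
print('piv',piv,'scene',atz(S,249.6,250,163),tri([(T,345.1,250.7),(S,249.6,250)]))
d=pin-piv;print(np.hypot(*d[:2]),np.degrees(np.arctan2(d[1],d[0])))
print('tip',tri([(T,309.7,230.1),(S,298.4,234.3)]))
a=np.radians(14.7);print('bore',piv[:2]+75*np.array([np.cos(a),np.sin(a)]))
print('coltop',atz(S,303.3,179.1,243))
# cylinder top corners in scene crop
for u,v in[(612,338),(709,348),(697,408),(583,402)]:print(atz(S,(u-400)/3.5+215,v/3.5+170,100).round())
print(eyes.get_calibration('wrist'))
```

```text
pin [583.01867688 -95.25468868 185.        ] scene [586.20634808 -95.8381194  185.        ] tri [584.21196122 -94.70668105 183.04749825]
piv [ 477.88198035 -106.68313696  163.        ] scene [ 484.54014831 -118.00573759  163.        ] [ 477.63619064 -107.5689563   151.56790402]
105.75601347854503 6.2037422341705595
tip [536.61556741  -8.28139403 144.52299461]
bore [550.42706181 -87.65129111]
coltop [514.27592201  59.4623568  243.        ]
[522. -80. 100.]
[579. -58. 100.]
[ 598. -107.  100.]
[ 536. -135.  100.]
{'mtx': array([[334.60831005,   0.        , 316.52244265],
       [  0.        , 334.60831005, 233.58032198],
       [  0.        ,   0.        ,   1.        ]]), 'T_tool_cam': array([[-2.34758127e-04, -9.63484181e-01, -2.67765153e-01,
         6.78572322e+01],
       [ 9.99998884e-01,  1.68891645e-04, -1.48444369e-03,
        -1.70609776e-03],
       [ 1.47546132e-03, -2.67765203e-01,  9.63483066e-01,
        -1.42771599e+02],
       [ 0.00000000e+00,  0.00000000e+00,  0.00000000e+00,
         1.00000000e+00]])}
```

>>> play_rows --deltas '[[[0.05,-0.029,-0.004],[0,0,0],0],[[0.05,-0.029,-0.004],[0,0,0],0],[[0.05,-0.029,-0.004],[0,0,0],0],[[0.05,-0.029,-0.004],[0,0,0],0],[[0.05,-0.029,-0.004],[0,0,0],0],[[0.05,-0.029,-0.004],[0,0,0],0],[[0.05,-0.029,-0.004],[0,0,0],0],[[0.05,-0.029,-0.004],[0,0,0],0]]'

```text
time: 1.1
tool_pos: [513.3, -182.2, 259.5]
tcp_rot: [-179.6, 0.1, 21.5]
ft_force: [0.9, -1.8, 0.7]
finger_gap: 85.4
```

>>> play_rows --deltas '[[[0.037,-0.026,0],[0,0,0.07],0],[[0.037,-0.026,0],[0,0,0.06],0],[[0,0,0],[0,0,0],0],[[0,0,0],[0,0,0],0]]'

```text
time: 1.6
tool_pos: [568.0, -101.6, 258.0]
tcp_rot: [-179.5, 0.3, 14.2]
ft_force: [-0.4, -0.5, -0.0]
finger_gap: 85.4
```

Run:
```python
from h import *
import pickle
pickle.dump(cam('wrist'),open('w1.pkl','wb')); s=r.sense(); print(s['tool_pos'],s['tcp_rot'])
save('wrist','w1.png')
```

```text
[ 568.0394743  -101.58839995  257.97018681] [-179.49093057    0.27288065   14.20505656]
```

View pics/w1.png

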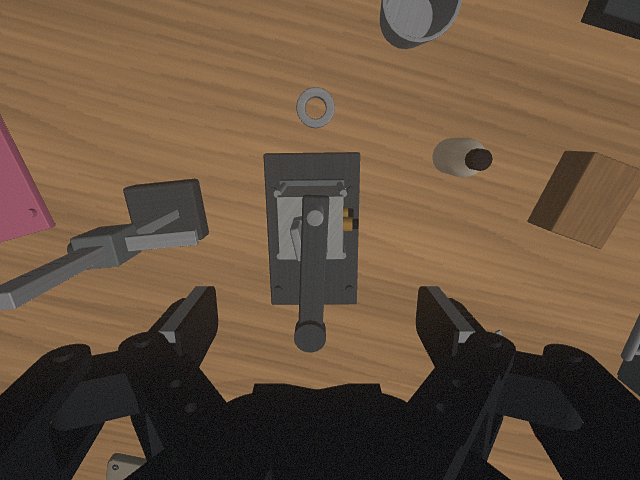

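The wrist view shows the pin top at (315,216), the hub at (310,333), the plate corners at (264,154), (360,154), (357,304) and (271,304), and the pointer's tip edge near (198,238).

Run:
```python
from h import *
import pickle
W=pickle.load(open('w1.pkl','rb'));T=cam('top');S=cam('scene')
pin=atz(W,315,216,185);piv=atz(W,310,333,163);d=pin-piv
print('pin',pin,'piv',piv,np.hypot(*d[:2]),np.degrees(np.arctan2(d[1],d[0])))
c=[atz(W,u,v,12) for u,v in[(264,154),(360,154),(357,304),(271,304)]]
for p in c:print(p.round())
m=(c[0]+c[1]-c[2]-c[3])/2;print('len',np.hypot(*m[:2]),'yaw',np.degrees(np.arctan2(m[1],m[0])),'ctr',np.mean(c,0))
m=(c[0]+c[3]-c[2]-c[1])/2;print('wid',np.hypot(*m[:2]),'yaw',np.degrees(np.arctan2(m[1],m[0]))-90)
c=[atz(W,u,v,100) for u,v in[(278,197),(343,195),(344,258),(276,259)]];print('cyl',np.mean(c,0),np.linalg.norm(c[0]-c[1]),np.linalg.norm(c[0]-c[3]))
print('tip',tri([(T,309.7,230.1),(S,298.4,234.3),(W,198,238)]),tri([(W,198,238),(S,298.4,234.3)]),atz(W,198,238,140))
```

```text
pin [586.51306687 -94.86535525 185.        ] piv [ 486.99172635 -115.4072887   163.        ] 101.6192316835245 11.662486447896422
[603. -28.  12.]
[ 630. -134.   12.]
[ 449. -182.   12.]
[421. -75.  12.]
len 187.4260469512791 yaw 14.762244451293636 ctr [ 525.87105897 -104.97385055   12.        ]
wid 109.45947456540173 yaw 14.361110291283723
cyl [555.21294204 -96.82447103 100.        ] 58.85233190444215 59.817234098875915
tip [536.69404294  -8.98889208 144.5858316 ] [539.90885632 -11.29844709 149.17606388] [535.01557342  -8.77968365 140.        ]
```

>>> play_rows --deltas '[[[0.019,-0.002,0.02],[0,0,0.045],0.3],[[0,0,0.03],[0,0,0],0.3],[[0,0,0.025],[0,0,0],0.3],[[0,0,0.015],[0,0,0],0.4],[[0,0,0],[0,0,0],0.5]]' --force 20

```text
time: 2.28
tool_pos: [584.0, -100.0, 166.5]
tcp_rot: [-179.6, 0.2, 11.1]
ft_force: [-0.2, 0.1, -0.3]
finger_gap: 43.1
```

>>> play_rows --deltas '[[[0.003,-0.005,0],[0,0,0],0.6],[[0,0,0],[0,0,0],0.7],[[0,0,0],[0,0,0],0.8],[[0,0,0],[0,0,0],0.8]]'

```text
time: 2.78
tool_pos: [587.9, -95.0, 170.5]
tcp_rot: [-179.7, -0.1, 11.1]
ft_force: [-0.6, -0.2, -0.5]
finger_gap: 17.6
```

Run:
```python
from h import *
save('wrist','w2.png')
```

```text
(no output)
```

View pics/w2.png

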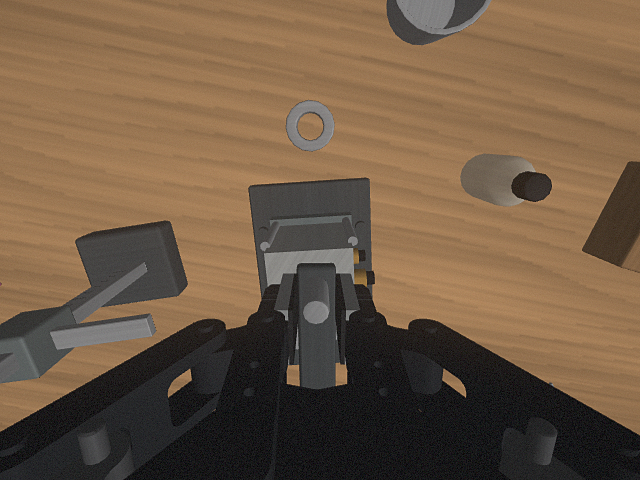

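>>> play_rows --deltas '[[[-0.001,0.005,0.001],[0,0,0.05],0.8],[[-0.0015,0.0125,0],[0,0,0.12],0.8],[[-0.001,0.0125,0],[0,0,0.12],0.8],[[-0.001,0.0125,0],[0,0,0.12],0.8],[[0,0,0],[0,0,0],0.8]]'

```text
time: 3.45
tool_pos: [585.8, -137.7, 170.0]
tcp_rot: [-179.7, -0.0, -12.9]
ft_force: [-0.3, 0.6, -0.3]
finger_gap: 17.2
```

```bash
cat > arc.py <<'E'
from h import *
s=r.sense();p=s['tool_pos'];d=p[:2]-np.array([482.5,-115]);a=np.degrees(np.arctan2(d[1],d[0]))
print('r',np.hypot(*d),'ang',a,'keeper rad',np.radians(14.6-a),'yaw',s['tcp_rot'],p,s['ft_force'],s['finger_gap'])
E
python3 arc.py
```

```text
r 105.80427328165297 ang -12.415054330733568 keeper rad 0.4715016456764539 yaw [-1.79658140e+02 -1.93339059e-02 -1.29437417e+01] [ 585.83012747 -137.74706577  170.00223803] [-0.28422436  0.57317804 -0.33018678] 17.200840390512024
```

Tracking the arc well, so I'll continue about 1.0 rad more.

>>> play_rows --deltas '[[[-0.001,0.0135,0],[0,0,0.13],0.8],[[-0.001,0.0135,0],[0,0,0.13],0.8],[[-0.001,0.0135,0],[0,0,0.13],0.8],[[-0.001,0.0135,0],[0,0,0.13],0.8],[[-0.001,0.0135,0],[0,0,0.13],0.8],[[-0.001,0.0135,0],[0,0,0.13],0.8],[[-0.001,0.0135,0],[0,0,0.13],0.8],[[0,0,0],[0,0,0],0.8]]'

```text
time: 4.45
tool_pos: [528.5, -205.8, 170.5]
tcp_rot: [-179.5, 0.2, -65.0]
ft_force: [0.8, 0.6, 0.2]
finger_gap: 17.1
```

```bash
python3 arc.py
```

```text
r 101.76404007808193 ang -63.138520321902085 keeper rad 1.3567931352457137 yaw [-179.54105032    0.24143201  -65.04638802] [ 528.48055972 -205.78385309  170.45904105] [0.79706714 0.57564688 0.23729237] 17.065579060737754
```

>>> play_rows --deltas '[[[0.002,0.012,0],[0,0,0.1],0.8],[[0,0,0],[0,0,0],0.65],[[0,0,0],[0,0,0],0.5],[[0,0,-0.03],[0,0,0],0.4],[[0,0,-0.04],[0,0,-0.15],0.3],[[0,0,-0.03],[0,0,-0.18],0.3],[[0,0,0],[0,0,-0.18],0.3],[[0,0,0],[0,0,-0.18],0.3]]'

```text
time: 5.45
tool_pos: [521.4, -209.3, 273.6]
tcp_rot: [-179.4, -0.1, -28.5]
ft_force: [0.1, 0.1, -0.1]
finger_gap: 59.3
```

>>> play_rows --deltas '[[[0,0,0],[0,0,-0.18],0.3],[[0,0,0],[0,0,-0.18],0.3],[[0,0,0],[0,0,-0.18],0.3],[[0,0,0],[0,0,-0.18],0.3],[[0.018,-0.034,0.01],[0,0,0],0.3],[[0.018,-0.034,0.01],[0,0,0],0.3],[[0.018,-0.034,0.01],[0,0,0],0.3],[[0,0,0],[0,0,0],0.3]]'

```text
time: 6.45
tool_pos: [552.3, -90.5, 244.6]
tcp_rot: [-179.6, -0.6, 15.5]
ft_force: [0.4, -0.1, -0.2]
finger_gap: 60.1
```

Run:
```python
from h import *
import pickle
s=r.sense(); print(s['tool_pos'],s['tcp_rot'])
pickle.dump(cam('wrist'),open('w3.pkl','wb')); save('wrist','w3.png')
save('scene','s3.png',(215,170,335,340),3.5)
a=cv2.imread('pics/w3.png'); b=cv2.imread('pics/s3.png')
c=np.zeros((595,800,3),np.uint8); c[:480,:400]=a[:,120:520]; c[:,400:]=b[:,:400]; cv2.imwrite('pics/c3.png',c)
```

```text
[552.28035891 -90.47560124 244.60566886] [-179.61495492   -0.64044697   15.49448309]
```

View pics/c3.png

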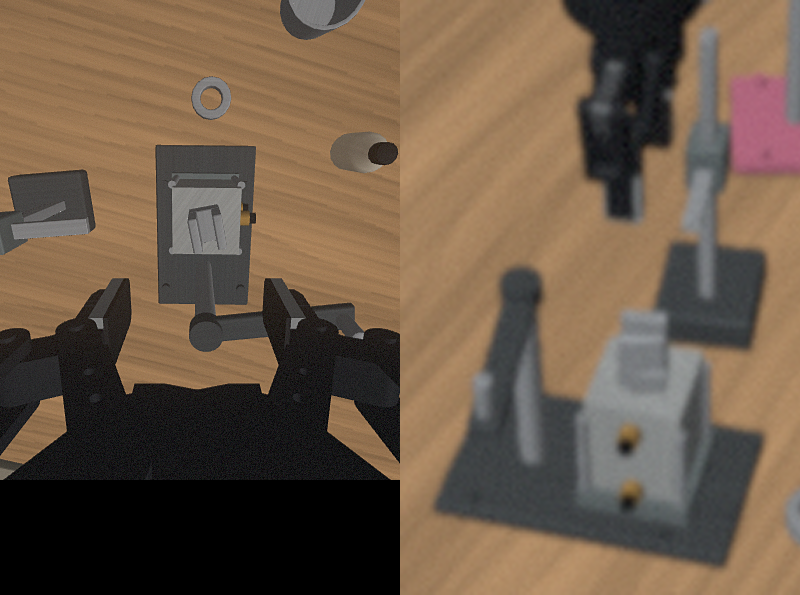

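The keeper is now well clear, about 83° round. The fork sits near (205,230) of the left panel. I'll zoom on the fork, and on the pointer.

Run:
```python
import cv2,numpy as np
a=cv2.imread('pics/w3.png')
f=cv2.resize(a[180:265,285:370],(510,510),interpolation=3)
p=cv2.resize(a[160:260,80:220],None,fx=2,fy=2,interpolation=3)
c=np.zeros((510,800,3),np.uint8); c[:,:510]=f; c[:200,520:800]=p; cv2.imwrite('pics/c4.png',c)
```

```text
(no output)
```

View pics/c4.png

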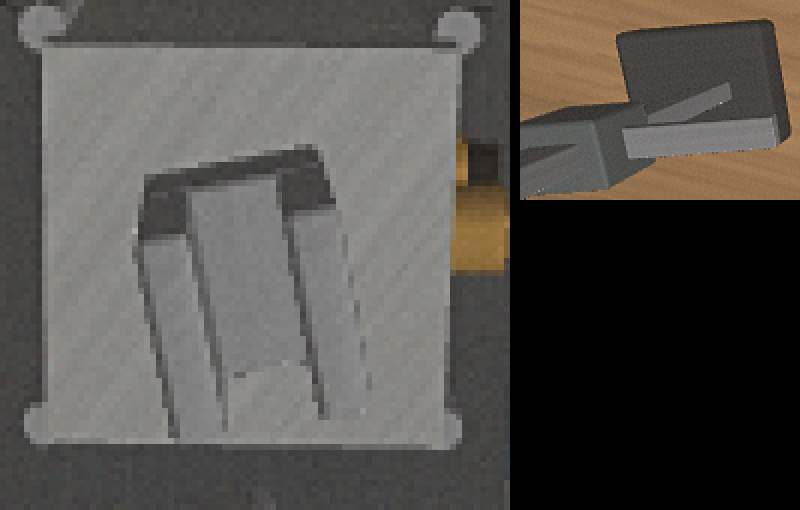

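Run:
```python
from h import *
import pickle
W=pickle.load(open('w3.pkl','rb'))
q=[atz(W,285+u/6-.4,180+v/6-.4,144) for u,v in[(138,240),(335,208),(370,410),(176,436)]]
for p in q:print(p.round(1))
print('ctr',np.mean(q,0)); 
for a,b in((3,0),(2,1)):
    d=q[b]-q[a];print('x',np.hypot(*d[:2]),np.degrees(np.arctan2(d[1],d[0])))
for a,b in((1,0),(2,3)):
    d=q[b]-q[a];print('y',np.hypot(*d[:2]),np.degrees(np.arctan2(d[1],d[0]))-90)
c=[atz(W,285+u/6-.4,180+v/6-.4,100) for u,v in[(42,45),(460,45),(448,440),(42,440)]];print('cyl',np.mean(c,0))
W1=pickle.load(open('w1.pkl','rb'));S=cam('scene')
o=[(W,208.5,225.5),(W1,198,238)]
for z in(130,140,150):print(z,[atz(c,u,v,z)[:2].round(1) for c,u,v in o])
print(tri(o),tri(o+[(S,299.5,234)]))
```

```text
[561.9 -79.8 144. ]
[ 572.3 -102.3  144. ]
[ 548.4 -114.   144. ]
[538.4 -91.2 144. ]
ctr [555.26912021 -96.80434842 144.        ]
x 26.038772949328475 25.83891568344452
x 26.635667407151825 26.15175748269459
y 24.775441014411502 25.013771355639804
y 24.93653310333309 23.648045582288148
cyl [555.27020726 -96.74408839 100.        ]
130 [array([532.9,  -5.5]), array([531.2,  -5.8])]
140 [array([536.1,  -8.1]), array([535. ,  -8.8])]
150 [array([539.4, -10.8]), array([538.8, -11.7])]
[539.30761115 -11.40288117 150.55200863] [540.95184303 -11.26178715 151.06345355]
```

```bash
cat > go.py <<'E'
import sys
from h import *
from scipy.spatial.transform import Rotation as Ro
# target x y z yaw -> shift (mm, tool axes now) and rotvec
x,y,z,yaw=map(float,sys.argv[1:5]); s=r.sense()
R=Ro.from_euler('xyz',s['tcp_rot'],degrees=True); G=Ro.from_euler('xyz',[180,0,yaw],degrees=True)
print('pos',s['tool_pos'].round(1),s['tcp_rot'].round(2),'F',s['ft_force'].round(1),'M',s['wrist_torque'].round(2),'gap',round(s['finger_gap'],1),s['time'])
D=np.array([x,y,z])-s['tool_pos']
print('shift now',R.inv().apply(D).round(1),'shift after turn',G.inv().apply(D).round(1),'rotvec',(R.inv()*G).as_rotvec().round(4))
E
python3 go.py 555.3 -96.8 160 25
```

```text
pos [552.3 -92.9 245.6] [-179.71   -0.69   15.32] F [0.  0.5 0.3] M [-0.02 -0.01 -0.07] gap 59.8 6.55
shift now [ 0.8  4.9 85.6] shift after turn [ 1.1  4.8 85.6] rotvec [-0.0039 -0.0124 -0.1689]
```

>>> play_rows --deltas '[[[0,0.003,0.015],[-0.004,-0.0124,-0.169],0.3],[[0.001,0.002,0.03],[0,0,0],0.3],[[0,0,0.03],[0,0,0],0.3],[[0,0,0.01],[0,0,0],0.3],[[0,0,0],[0,0,0],0.3]]'

```text
time: 7.18
tool_pos: [557.2, -102.7, 162.5]
tcp_rot: [179.7, -0.2, 25.4]
ft_force: [0.8, -0.0, 0.0]
finger_gap: 59.6
```

```bash
python3 - <<'E'
from h import *
import pickle
pickle.dump(cam('wrist'),open('w5.pkl','wb')); save('wrist','w5.png')
E
python3 go.py 555.3 -96.8 107 25
```

```text
pos [ 557.5 -102.7  163.1] [179.65  -0.24  25.37] F [-0.5 -1.  -0.2] M [0.06 0.06 0.05] gap 59.6 7.225
shift now [ 0.3 -6.7 56.1] shift after turn [ 0.5 -6.3 56.1] rotvec [ 0.0061 -0.0042  0.0065]
```

View pics/w5.png

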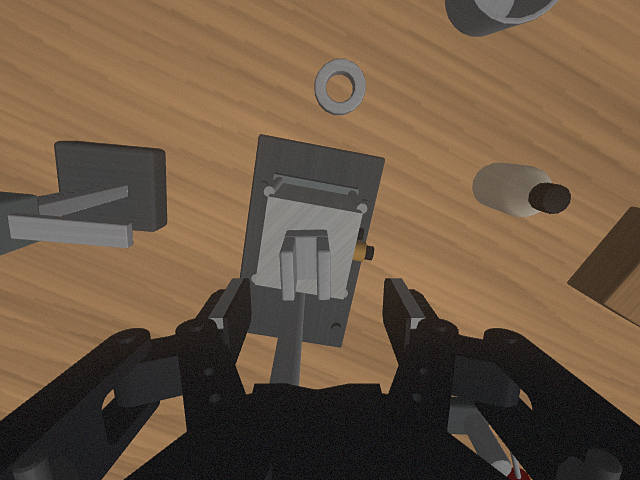

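>>> play_rows --deltas '[[[0,-0.006,0],[0.006,-0.004,0.006],0.3],[[0,0,0],[0,0,0],0.3],[[0,0,0],[0,0,0],0.3]]'

```text
time: 7.6
tool_pos: [556.6, -97.5, 166.6]
tcp_rot: [179.8, -0.2, 25.0]
ft_force: [0.3, 0.2, -0.5]
finger_gap: 59.7
```

```bash
python3 go.py 555.3 -96.8 107 25
python3 - <<'E'
from h import *
import pickle
W5,W3,W1=[pickle.load(open(f'w{i}.pkl','rb')) for i in(5,3,1)]
q=[atz(W5,u,v,144) for u,v in[(281,250),(330,250),(330,299),(282,299)]];print('fork',np.mean(q,0))
o=[(W5,132,234.5),(W3,208.5,225.5),(W1,198,238)]
for z in(130,135,140,145,150):print(z,[atz(c,u,v,z)[:2].round(1) for c,u,v in o])
print(tri(o),tri(o[:2]))
E
```

```text
pos [556.6 -97.5 166.6] [179.83  -0.22  25.02] F [ 0.3  0.2 -0.5] M [ 0.04 -0.02 -0.01] gap 59.7 7.6
shift now [-1.1 -1.4 59.6] shift after turn [-0.9 -1.2 59.6] rotvec [ 0.003  -0.0038  0.0003]
fork [555.53852102 -97.1797136  144.        ]
130 [array([531.3,  -4. ]), array([532.9,  -5.5]), array([531.2,  -5.8])]
135 [array([533.8,  -6. ]), array([534.5,  -6.8]), array([533.1,  -7.3])]
140 [array([536.2,  -7.9]), array([536.1,  -8.1]), array([535. ,  -8.8])]
145 [array([538.7,  -9.9]), array([537.8,  -9.4]), array([536.9, -10.3])]
150 [array([541.2, -11.9]), array([539.4, -10.8]), array([538.8, -11.7])]
[535.88847744  -8.34936406 140.23224686] [536.24868453  -8.07487619 140.14822842]
```

>>> play_rows --deltas '[[[-0.001,-0.001,0.02],[0.003,-0.004,0],0.3],[[0,0,0.02],[0,0,0],0.3],[[0,0,0.01],[0,0,0],0.3],[[0,0,0.004],[0,0,0],0.3],[[0,0,0],[0,0,0],0.3],[[0,0,0],[0,0,0],0.3]]'

```text
time: 8.35
tool_pos: [554.8, -96.8, 108.6]
tcp_rot: [-180.0, 0.1, 25.0]
ft_force: [-0.2, -0.5, 0.7]
finger_gap: 59.8
```

```bash
python3 go.py 555.5 -97 107 25
python3 - <<'E'
from h import *
import pickle
pickle.dump(cam('wrist'),open('w6.pkl','wb')); save('wrist','w6.png')
im=cv2.imread('pics/w6.png')
cv2.imwrite('pics/w6z.png',cv2.resize(im[180:330,0:200],None,fx=4,fy=4,interpolation=3))
E
```

```text
pos [554.8 -96.8 108.6] [-1.7995e+02  8.0000e-02  2.5040e+01] F [-0.2 -0.5  0.7] M [ 0.   -0.02 -0.03] gap 59.8 8.35
shift now [0.6 0.5 1.6] shift after turn [0.6 0.5 1.6] rotvec [-0.0008  0.0013  0.0007]
```

View pics/w6z.png

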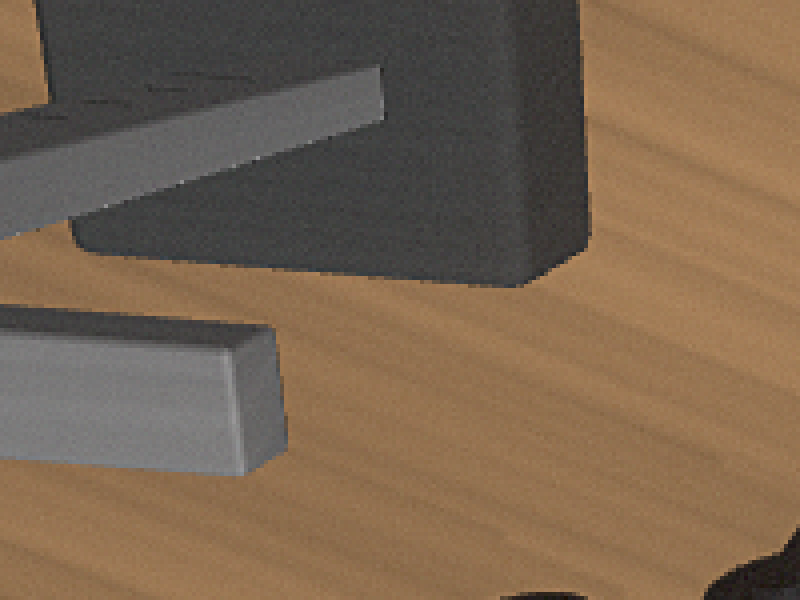

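Run:
```python
import cv2,numpy as np
c=np.zeros((600,800,3),np.uint8)
for i,(f,x,y) in enumerate([('w5',90,200),('w3',165,200),('w2',110,295),('w1',155,215)]):
    im=cv2.imread(f'pics/{f}.png')[y:y+50,x:x+66]; z=cv2.resize(im,None,fx=6,fy=6,interpolation=3)
    c[(i//2)*300:(i//2)*300+300,(i%2)*400:(i%2)*400+396]=z
cv2.imwrite('pics/c7.png',c)
```

```text
(no output)
```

View pics/c7.png

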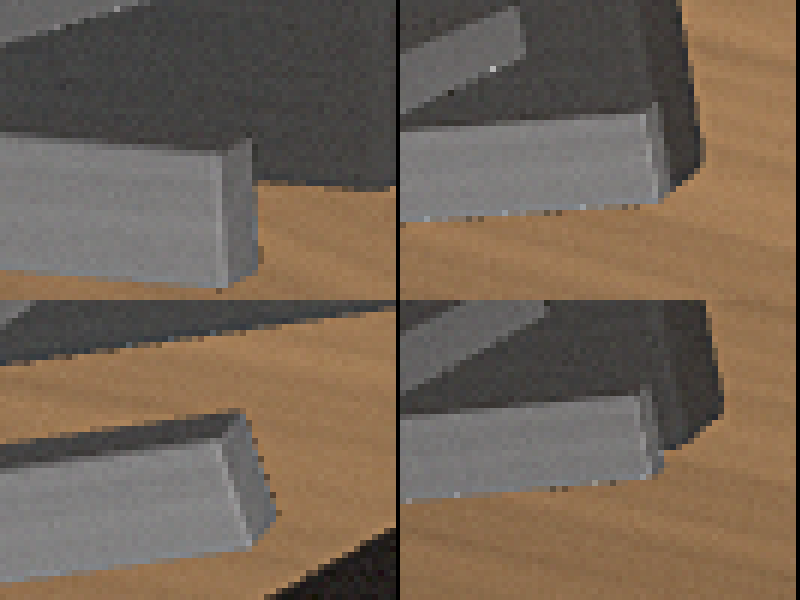

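Run:
```python
from h import *
import pickle
from scipy.spatial.transform import Rotation as Ro
W6,W5,W3,W1=[pickle.load(open(f'w{i}.pkl','rb')) for i in(6,5,3,1)]
c=eyes.get_calibration('wrist');T=np.eye(4);T[:3,:3]=Ro.from_euler('xyz',[-179.7,-.1,11.1],degrees=True).as_matrix();T[:3,3]=[587.9,-95,170.5]
M=np.linalg.inv(T@np.array(c['T_tool_cam']));W2=(W6[0],M[:3,:3],M[:3,3])
h=.4
o=[(W6,59.5-h,283-h),(W5,126.9-h,236.7-h),(W3,207-h,226.5-h),(W1,195.8-h,237.75-h),(W2,149.2-h,327.3-h)]
for z in(125,130,135,140,145):print(z,[atz(c,u,v,z)[:2].round(1) for c,u,v in o])
X=tri(o);print(X,tri(o[:4]),tri(o[:3]),tri([o[0],o[3]]))
print([(proj(c,X)-[u,v]).round(1) for c,u,v in o])
# edge length check in W6, W5 by height (must be 12)
for z in(130,135,140,145):print(z,[round(np.linalg.norm(atz(c,*a,z)-atz(c,*b,z)),2) for c,a,b in((W6,(58,267.5),(61,298.5)),(W5,(126.8,225.5),(127,248)),(W3,(206.2,219.3),(207.8,233.7)))])
```

```text
125 [array([520.9,   3.9]), array([5.265e+02, 4.000e-01]), array([530.4,  -2.7]), array([529.3,  -2.1]), array([522.1,   1.2])]
130 [array([524.7,   1.1]), array([529. ,  -1.6]), array([532. ,  -4.1]), array([531.2,  -3.6]), array([525.6,  -1. ])]
135 [array([528.4,  -1.8]), array([531.6,  -3.6]), array([533.7,  -5.4]), array([533.1,  -5.1]), array([529.1,  -3.2])]
140 [array([532.2,  -4.6]), array([534.1,  -5.7]), array([535.3,  -6.8]), array([535. ,  -6.6]), array([532.6,  -5.5])]
145 [array([536. ,  -7.5]), array([536.6,  -7.7]), array([536.9,  -8.1]), array([537. ,  -8.2]), array([536.2,  -7.7])]
[537.76501538  -8.76091495 147.30158674] [537.76201746  -8.76803394 147.29774103] [537.66217862  -8.67709697 147.15387321] [537.92295678  -8.92721204 147.52763896]
[array([-0.1, -0.1]), array([0.2, 0.1]), array([ 0. , -0.1]), array([-0.1,  0.1]), array([0.1, 0. ])]
130 [np.float64(13.3), np.float64(12.85), np.float64(11.8)]
135 [np.float64(12.75), np.float64(12.48), np.float64(11.57)]
140 [np.float64(12.2), np.float64(12.12), np.float64(11.34)]
145 [np.float64(11.65), np.float64(11.75), np.float64(11.11)]
```

>>> play_rows --deltas '[[[0.0005,0,0.002],[0,0,0],0.5],[[0,0,0],[0,0,0],0.6],[[0,0,0],[0,0,0],0.66],[[0,0,0],[0,0,0],0.66]]' --force 40

```text
time: 8.9
tool_pos: [556.2, -96.8, 107.9]
tcp_rot: [180.0, -0.0, 25.0]
ft_force: [0.2, -0.2, 0.2]
finger_gap: 29.3
```

Run:
```python
import cv2,numpy as np
a=cv2.imread('pics/w5.png')[180:310,245:375]; b=cv2.imread('pics/w6.png')[170:370,215:415]
c=np.zeros((600,800,3),np.uint8); c[:390,:390]=cv2.resize(a,None,fx=3,fy=3,interpolation=3); c[:400,400:]=cv2.resize(b,None,fx=2,fy=2,interpolation=3)
d=cv2.imread('pics/w1.png')[180:275,260:365]; c[400:590,:210]=cv2.resize(d,None,fx=2,fy=2,interpolation=3)
cv2.imwrite('pics/c8.png',c)
```

```text
(no output)
```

View pics/c8.png

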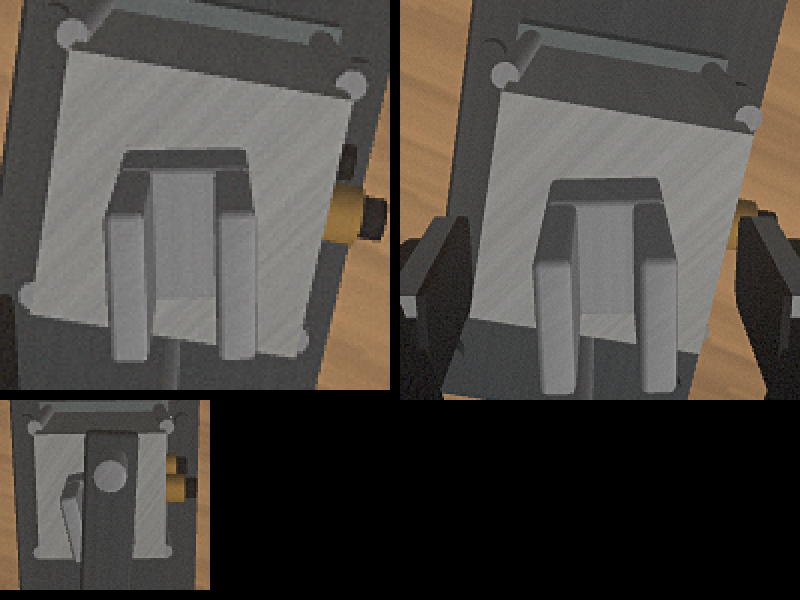

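```bash
python3 - <<'E'
from h import *
import pickle
W6,W5,W3=[pickle.load(open(f'w{i}.pkl','rb')) for i in(6,5,3)]
h=.35
f5=lambda p:(W5,245+p[0]/3-h,180+p[1]/3-h)
f6=lambda p:(W6,215+p[0]/2-h,170+p[1]/2-h)
f3=lambda p:(W3,285+p[0]/6-h,180+p[1]/6-h)
F=[tri([f5(a),f6(b),f3(c)]) for a,b,c in zip([(106,213),(256,213),(257,360),(113,361)],[(134,263),(276,262),(278,391),(140,393)],[(138,240),(335,208),(370,410),(176,436)])]
C=[tri([f5(a),f6(b),f3(c)]) for a,b,c in zip([(68,50),(352,100)],[(100,90),(354,133)],[(42,45),(460,45)])]
print('fork (144)',np.round(F,1),np.mean(F,0));print('cyl (100)',np.round(C,1))
for a,b in((0,1),(1,2),(2,3),(3,0)):print(np.linalg.norm(F[a]-F[b]))
E
python3 go.py 555.5 -97 107 25
```

```text
fork (144) [[ 562.1  -79.8  144.9]
 [ 572.5 -102.5  144.1]
 [ 548.6 -114.5  144.1]
 [ 538.9  -91.3  146.2]] [555.52319611 -96.99458125 144.8089907 ]
cyl (100) [[ 575.6  -60.1   98.5]
 [ 591.9 -117.7  101.4]]
24.985019155349125
26.784075593318576
25.2689686129883
25.97407800178778
pos [556.2 -96.8 107.9] [ 1.7996e+02 -4.0000e-02  2.5040e+01] F [ 0.2 -0.2  0.2] M [ 0.02 -0.01 -0.  ] gap 29.3 8.9
shift now [-0.7 -0.1  0.9] shift after turn [-0.7 -0.1  0.9] rotvec [ 0.0008 -0.0006  0.0007]
```

>>> play_rows --deltas '[[[-0.0005,0,0],[0,0,0],0.75],[[0,0,0],[0,0,0],0.8],[[0,0,0],[0,0,0],0.8],[[0,0,0],[0,0,0],0.8]]' --force 40

```text
time: 9.4
tool_pos: [556.0, -96.9, 108.0]
tcp_rot: [179.9, -0.1, 25.0]
ft_force: [-0.1, -0.0, -0.8]
finger_gap: 25.7
```

```bash
python3 go.py 555.5 -97 107 25
```

```text
pos [556.  -96.9 108. ] [ 1.7995e+02 -7.0000e-02  2.5050e+01] F [-0.1 -0.  -0.8] M [ 0.05 -0.12  0.  ] gap 25.7 9.4
shift now [-0.5 -0.1  1. ] shift after turn [-0.5 -0.1  1. ] rotvec [ 0.0009 -0.0013  0.0008]
```

>>> play_rows --deltas '[[[0,0,-0.004],[0,0,0],0.8],[[0,0,-0.005],[0,0,0],0.8],[[0,0,-0.005],[0,0,0],0.8],[[0,0,-0.005],[0,0,0],0.8],[[0,0,0],[0,0,0],0.8],[[0,0,0],[0,0,0],0.8]]'

```text
time: 10.15
tool_pos: [555.2, -96.9, 127.0]
tcp_rot: [-180.0, 0.0, 25.0]
ft_force: [1.1, -0.1, -5.4]
finger_gap: 25.7
```

```bash
python3 go.py 556 -96.9 155 25.05
```

```text
pos [555.2 -96.9 127. ] [-1.800e+02  2.000e-02  2.504e+01] F [ 1.1 -0.1 -5.4] M [-0.1  -0.39 -0.04] gap 25.7 10.15
shift now [  0.7   0.4 -28. ] shift after turn [  0.7   0.4 -28. ] rotvec [-0.0001  0.0003 -0.0002]
```

>>> play_rows --deltas '[[[0.0003,0,-0.005],[0,0,0],0.8],[[0.0002,0,-0.005],[0,0,0],0.8],[[0,0,-0.005],[0,0,0],0.8],[[0,0,-0.005],[0,0,0],0.8],[[0,0,-0.005],[0,0,0],0.8],[[0,0,-0.0025],[0,0,0],0.8],[[0,0,0],[0,0,0],0.8],[[0,0,0],[0,0,0],0.8]]'

```text
time: 11.15
tool_pos: [555.2, -96.5, 156.3]
tcp_rot: [-180.0, 0.1, 25.0]
ft_force: [0.8, 0.3, -3.3]
finger_gap: 25.5
```

```bash
python3 go.py 556 -96.9 155 25.05
```

```text
pos [555.2 -96.5 156.3] [-1.7997e+02  6.0000e-02  2.5040e+01] F [ 0.8  0.3 -3.3] M [-0.07 -0.22  0.02] gap 25.5 11.15
shift now [0.5 0.7 1.3] shift after turn [0.5 0.7 1.3] rotvec [-0.0006  0.0011 -0.0002]
```

>>> play_rows --deltas '[[[0.0003,0.0003,0.0012],[-0.0006,0.001,0],0.8],[[0,0,0],[0,0,0],0.8],[[0,0,0],[0,0,0],0.8]]'

```text
time: 11.52
tool_pos: [555.2, -96.6, 154.4]
tcp_rot: [-180.0, 0.1, 25.0]
ft_force: [0.2, 0.0, -3.7]
finger_gap: 25.7
```

```bash
python3 go.py 556 -96.9 155 25.05
python3 - <<'E'
from h import *
import pickle
W=cam('wrist');pickle.dump(W,open('w9.pkl','wb')); save('wrist','w9.png'); save('scene','s9.png',(235,205,335,305),5)
a=cv2.imread('pics/w9.png'); b=cv2.imread('pics/s9.png')
S=cam('scene');off=lambda p:((p-[235,205])*5).round()
print('pred pointer tip wrist',proj(W,[537.7,-8.8,147]),'fork top corner wrist')
for dz in(145,147,149):print(dz,'scene fork underside corners',[off(proj(S,[555.5+x*.906-y*.423,-97+x*.423+y*.906,dz])) for x,y in((14,-13),(-14,-13),(14,13))],'tip',off(proj(S,[537.7,-8.8,dz])))
c=np.zeros((500,800,3),np.uint8); c[:,:500]=b; c[:300,500:]=cv2.resize(a[200:350,245:395],(300,300),interpolation=3)
c[300:500,500:]=cv2.resize(a[205:305,5:155],(300,200),interpolation=3);cv2.imwrite('pics/c9.png',c)
E
```

```text
pos [555.2 -96.6 154.4] [-1.7996e+02  5.0000e-02  2.5040e+01] F [ 0.2  0.  -3.7] M [-0.05 -0.16 -0.05] gap 25.7 11.525
shift now [ 0.5  0.6 -0.6] shift after turn [ 0.5  0.6 -0.6] rotvec [-0.0007  0.0009 -0.0002]
pred pointer tip wrist [132.05711295 243.51643107] fork top corner wrist
145 scene fork underside corners [array([277., 306.]), array([210., 303.]), array([282., 263.])] tip [313. 148.]
147 scene fork underside corners [array([277., 303.]), array([210., 299.]), array([282., 260.])] tip [313. 144.]
149 scene fork underside corners [array([277., 299.]), array([210., 296.]), array([282., 256.])] tip [313. 141.]
```

View pics/c9.png

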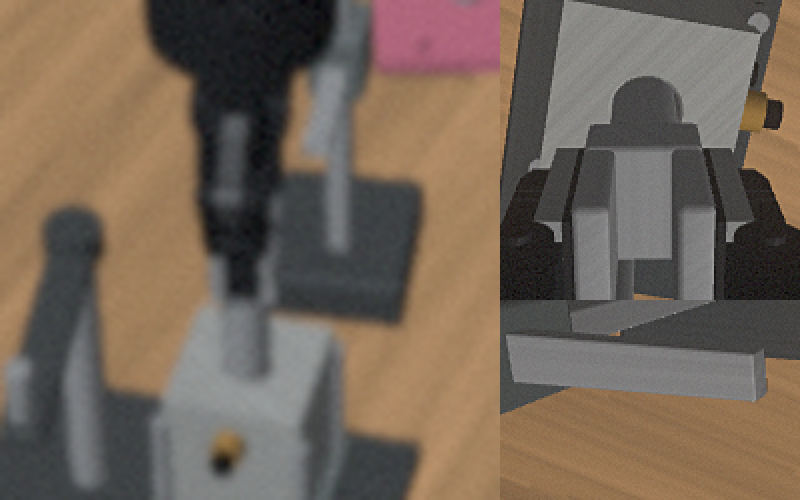

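>>> play_rows --deltas '[[[0.0002,0.0002,-0.0006],[-0.0007,0.0009,0],0.8],[[0,0,0],[0,0,0],0.8],[[0,0,0],[0,0,0],0.8],[[0,0,0],[0,0,0],0.8]]'

```text
time: 12.12
tool_pos: [555.3, -96.6, 154.9]
tcp_rot: [-180.0, 0.0, 25.0]
ft_force: [-0.5, 0.0, -4.0]
finger_gap: 25.5
```

```bash
python3 go.py 556 -96.9 155 25.05
python3 - <<'E'
from h import *
import pickle
for i in range(3): eyes.snapshot('wrist')
s=r.sense();print(s['tool_pos'],s['ft_force'],s['time'])
T=lambda i:pickle.load(open(f'w{i}.pkl','rb'))
o=[(T(6),59.1,282.6),(T(5),126.5,236.3),(T(3),206.6,226.1),(T(1),195.4,237.35),(T(9),131.7,242.3)];print(tri(o),tri(o[:2]+o[4:]))
E
```

```text
pos [555.3 -96.6 154.9] [-1.7998e+02  2.0000e-02  2.5040e+01] F [-0.5  0.  -4. ] M [ 0.05 -0.04  0.01] gap 25.5 12.125
shift now [ 0.5  0.6 -0.1] shift after turn [ 0.5  0.6 -0.1] rotvec [-0.0003  0.0004 -0.0002]
[555.28627581 -96.6055395  154.92817485] [-0.21322579  0.57344218 -4.93474435] 12.275
[537.7946045   -8.66469092 147.11783576] [538.23513197  -8.88705514 147.74525815]
```

The hold is stable and the lift is 46.9 mm. The fork's underside is at about 146.9 mm and the pointer at about 147 mm, so I'm handing in.

```bash
python3 -c "
from bench import r
print(r.hand_in())"
```

```text
the job is handed in; nothing more can be done
None
```

I swung the keeper bar clear, then gripped the fork and drew the rod straight up. I handed the job in with the rod still held there, at about 12 s of the 51 s allowed.

- **Keeper:** I swung it by its pin to about 1.45 rad, past the 1.2 rad that counts as well clear. The pictures confirmed it afterwards.
- **Fork height:** The lift was 46.9 mm, which puts the fork's underside at about 146.9 mm. The pointer's top face came out between 147.1 and 147.7 mm, depending on which wrist views I combined. I aimed for 147 mm, because the same method read about 0.8 mm high on the fork's top before the lift. I'd trust the match to about 1 mm.
- **Rod:** I saw no sign of slipping in the grip. The tool stood within 0.1° of upright, and sideways force at the end was below about 0.6 N. With that lift, about 27 mm of the shaft is still in the bore.
- **Pointer and other things:** The last wrist picture showed the pointer's tip within about 1 pixel of where it should be, so it had not moved. The arm passed close only to the fixture and the gauge.

**Disagreement:** The fork measured about 3–5% narrower in the pictures than its given size. I put this down to blurred edges, so I did not rely on widths for the height.

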